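# Unfold the burner cover across the hob

## Robot

A 6-joint arm with a two-finger parallel gripper is mounted at the origin on a cart in front of the work surface, level with it; the furniture and walls round the work are solid. World frame = base frame: x ahead of the robot, y to its left, z up, the work surface at z = 0. Lengths are in mm, angles in rad, forces in N, time in s.
With the tool pointing down it reaches from about 400 to 825 mm from the base axis. Payload 7 kg.
Tool frame: the origin (TCP) lies where the fingers leave the gripper's body, on its centre line; the fingertips stand ahead of it and the grasp point (between the pads) lies 47 mm ahead of it (env.tips_ahead is the z of the fingertips in the tool frame, in mm); z points along the fingers, y is the line along which they close (so a half turn about z gives the same grasp; the last joint's range is limited). The gripper opens to 88 mm and grips with 3 to 60 N. Pads are 19 mm wide; open, the fingers measure 130 mm over their backs; the gripper's body (78 mm by 193 mm) begins 47 mm behind the grasp point.
Start: joints at [1.577, 0.359, 0.012, 0, -1.224, -0.288], TCP at [187.717, 648.35, 292.161] pointing down, gripper open.
Joint ranges: [-3.07, 3.07], [-1.43, 2.12], [-1.02, 1.25], [-3.03, 1.67], [-3.05, -0], [-3.03, 3.03]. Speed limits (rad/s): [2.39, 2.39, 3.01, 3.14, 3.14, 3.14].

## Interface

Orientations are given as a unit quaternion [x, y, z, w].
In Python, from workcell import env, imaging gives the robot as it stands.
- The arm moves only by the shell command python3 -m handwheel 'ROWS'. ROWS is JSON, a list of rows, each a list of 7 numbers: the finger opening in cm, from 0 to 8.76, then the shift along the world's x, y, z in cm, then the turn, a rotation vector about the world's x, y, z in rad. In form: [[grip, x, y, z, rx, ry, rz], ...]. A call has 1 to 5 rows; each row is the pose to reach, as a shift and turn from the pose commanded when the call began; what a row does not reach only later rows make up. A row lasts 1/10 s, in which the tool goes at most 50 mm and 8.59 degrees, less where a joint would pass 70% of its speed; a pose out of reach is approached as far as the arm can. A call with a gripper value outside its range is refused whole. The fingers move at their own pace and stop on an object; the grip force is fixed at half the most. Time passes only in rows, so rows that repeat a pose let the fingers close. It gives the time, the measured TCP pose, the force, the opening and the grip force at its end, in the units of the state.
- env.read_state(): the state, without advancing time (a new reading comes with each control period).
- imaging.get_image(name): name is "scene" or "top" or "wrist"; returns the picture (420x560x3 uint8, red, green, blue); there is no depth.
- imaging.camera_model(name): a dict with "K" (3x3 intrinsics, pixels), "R" (3x3) and "t" (3): a world point X has camera coordinates R X + t. Camera axes: x right, y down, z forward; pixel columns grow to the right and rows downward; lengths in mm; the calibration is good to about 2 mm. A picture is of the moment at which its call begins: read the wrist's pose just before it. camera_model takes no time and is no camera call; for the wrist camera it gives the pose at the moment of the call.
- env.job_done(): hands the job in; it is judged then, once.
The state is a dict: "time": time; "qpos": joint angles; "dq": joint speeds; "joint_efforts": joint torques, N m; "tcp_pos": TCP position; "tool_rot": TCP orientation; "contact_force": force on the tool from outside, world axes, zero at the start; "torque": the same for the moment, N m; "opening": opening from 0.0 (shut) to 1.0 (fully open); "finger_force": force on a finger pad.
Only numpy, scipy, OpenCV 4.12 (cv2) and the standard library are available. Lean on these libraries where they do the work, as an engineer would, in place of code of your own. Each camera call takes 0.05 s, during which the arm holds its last target. There are 200 camera calls.

## Task

Unfold the wooden burner cover on the hob, touching things only with the fingertips or the outside of the fingers and never taking anything between them. First slide the one vessel that stands where the raised leaf will come down completely clear of that spot, upright and without lifting it, and leave it standing on the hob; then push the leaf over its spine and press it down until it lies flat on the other side, without letting it slam. Leave everything else where it stands.

Things in the scene. Friction and masses are not known exactly. Their poses are not given: they have to be found in the camera images.
- cover: Folding burner cover, fixed on the hob: two pale wooden boards hinged on a brass spine, each 180 mm along the spine (x -90..90), 140 across, 12 thick. Origin: mid-spine at hob level; x along the spine, roughly away from the robot, z up. Fixed board: y 0..140. Hinge axis: y 0, z 14 mm. The leaf comes down on y -140..0. Tops of fixed board and flat leaf at z 14 mm.
- leaf (a joint): Angle of the cover's moving leaf, rad: 0 folded onto the fixed board, 1.57 upright, 3.14 (stop) flat on the cover's -y side. Starts part raised, 0.45 to 0.9. The hinge is stiff (friction 0.17 N m, leaf 0.18 kg): the leaf stays at any angle where it is left, never falls by itself, and takes about 1 to 2.5 N square to it at its free edge to move.
- leaf_edge (a point): Middle of the leaf's free edge, in the middle of its 12 mm thickness, 140 mm from the spine. Its x runs along the spine, y points from the spine out along the leaf, z square to the leaf (up when folded, down when flat on the other side); the leaf reaches 6 mm either way along z.
- jar_honey: Glass honey jar with a dark lid, 65 mm across, 86 mm high, 0.2 to 0.4 kg. Origin: centre of its underside, z up. Stands either where the leaf comes down or beyond the cover: the three vessels (honey jar, white jar, tin) swap places.
- jar_white: Squat white jar with a white lid, 60 mm across, 90 mm high, 0.2 to 0.4 kg. Origin: centre of its underside, z up. One of the three vessels that swap places.
- tin: Small food tin, 58 mm across, 72 mm high, 0.2 to 0.4 kg. Origin: centre of its underside, z up. One of the three vessels that swap places.
- mill: Wooden pepper mill, 58 mm across, 170 mm high, standing at the back of the hob; bystander. Origin: centre of its underside.
Mind the look-alikes: they are no part of the job. Leave any blue or purple look-alike of the tin alone.

How it is judged:
By the outcome, as a careful person would: the job done as asked, in the order asked, and still so for the second after the job is handed in, with the robot touching nothing.
It also fails if it takes over 59 s, if anything falls off the work surface, if the arm or the gripper's body presses on something with over 40 N, if the wrist force passes 120 N, or if a joint passes its speed limit or range.

## Working session

There is one attempt and no reset: what is moved stays moved. The work goes in short steps, Python scripts to look and compute and a shell command to move; the robot and the scene stay as the last step left them, time stands still between calls to the robot, and variables do not carry over. Pictures are saved under pics/ and viewed, at most 10 in all, crops included, and the job is handed in when it is done.

```bash
mkdir -p pics; ls; python3 - <<'E'
from workcell import env, imaging
import cv2,numpy as np
a=imaging.get_image("scene");b=imaging.get_image("top")
cv2.imwrite("pics/scene.png",a[:,:,::-1]);cv2.imwrite("pics/top.png",b[:,:,::-1])
for n in("scene","top"):print(n,imaging.camera_model(n))
s=env.read_state();print(s,env.tips_ahead)
E
```

```text
pics
scene {'K': array([[446.97529593,   0.        , 276.88366007],
       [  0.        , 446.97529593, 217.05180677],
       [  0.        ,   0.        ,   1.        ]]), 'R': array([[-0.50457476, -0.8632551 ,  0.01396248],
       [-0.48006698,  0.26708542, -0.83558427],
       [ 0.71759321, -0.42831765, -0.54918483]]), 't': array([ 96.08484645, 392.92049521, 422.0358709 ])}
top {'K': array([[458.55130913,   0.        , 275.21813547],
       [  0.        , 458.55130913, 211.88223264],
       [  0.        ,   0.        ,   1.        ]]), 'R': array([[-2.74391121e-03, -9.99775343e-01,  2.10174807e-02],
       [-9.87471794e-01, -6.07043208e-04, -1.57794448e-01],
       [ 1.57771756e-01, -2.11871433e-02, -9.87248286e-01]]), 't': array([-251.17591807,  617.14400378,  966.23763616])}
{'time': 0.1, 'qpos': array([ 1.57706299e+00,  3.59278640e-01,  1.11443046e-02, -2.81772680e-04,
       -1.22409550e+00, -2.88087250e-01]), 'dq': array([ 0.00057905, -0.00086778,  0.00096077,  0.00221997, -0.00046097,
       -0.00055076]), 'joint_efforts': array([-1.48266099e-03, -5.84166527e+01,  2.93747878e+01,  7.01554790e+00,
        1.00657847e-02, -5.52878294e-05]), 'tcp_pos': array([187.65989759, 648.03338296, 291.34212622]), 'tool_rot': array([ 9.90081560e-01, -1.40491899e-01, -2.59278358e-05,  7.28430530e-04]), 'contact_force': array([-0.73922498, -0.14063017, -0.95250849]), 'torque': array([-0.01679658,  0.07870508,  0.02789504]), 'finger_force': 0.0, 'opening': 0.9967446410534685} 65.60000000000001
```

View pics/scene.png

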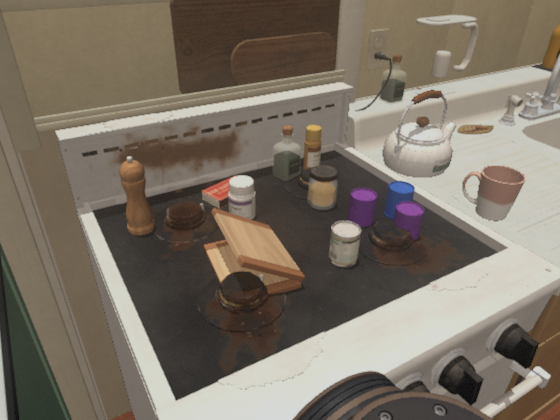

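View pics/top.png

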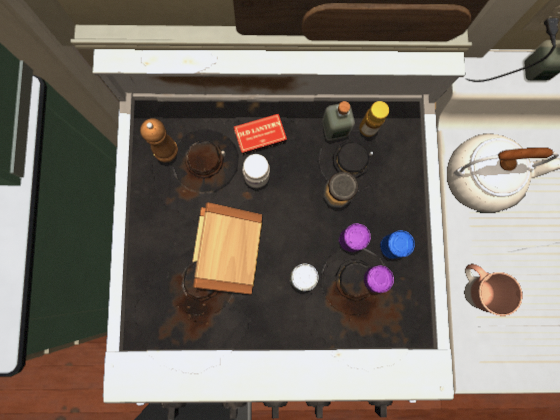

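```bash
python3 - <<'E'
import cv2,numpy as np
a=cv2.imread("pics/scene.png");b=cv2.imread("pics/top.png")
c1=cv2.resize(a[160:330,180:380],None,fx=3,fy=3,interpolation=2)[:,:]
c2=cv2.resize(b[190:310,180:330],None,fx=4,fy=4,interpolation=2)
cv2.imwrite("pics/c1.png",c1);cv2.imwrite("pics/c2.png",c2)
E
```

```text
(no output)
```

View pics/c1.png

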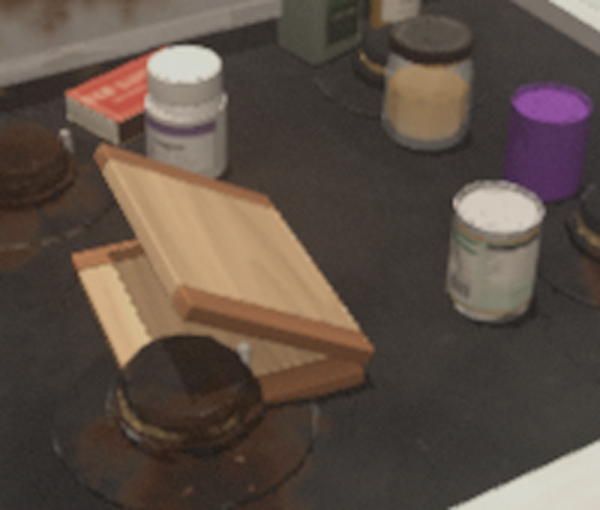

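View pics/c2.png

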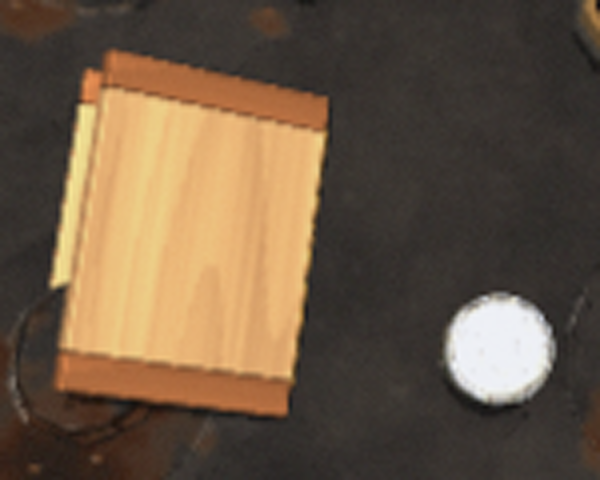

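```bash
cat > h.py <<'E'
import numpy as np
from workcell import env, imaging
def ray(n,p,m=None):
    m=m or imaging.camera_model(n);R=m["R"];d=R.T@np.linalg.inv(m["K"])@np.array([p[0],p[1],1.]);return -R.T@m["t"],d/np.linalg.norm(d)
def plane(n,p,z,m=None):
    o,d=ray(n,p,m);return o+d*(z-o[2])/d[2]
def tri(r1,r2):
    (o1,d1),(o2,d2)=r1,r2
    s=np.linalg.lstsq(np.c_[d1,-d2],o2-o1,rcond=None)[0]
    p,q=o1+s[0]*d1,o2+s[1]*d2;return (p+q)/2,np.linalg.norm(p-q)
E
python3 - <<'E'
from h import *
np.set_printoptions(precision=1,suppress=True)
S=lambda x,y:(x/3+180,y/3+160)
T=lambda x,y:(x/4+180,y/4+190)
for n,a,b in [("farfree",(97,150),(106,50)),("farhinge",(268,200),(328,98)),("nearhinge",(373,350),(288,415)),("nearfree",(178,298),(55,388)),("tin top",(498,210),(499,349))]:
    print(n,*tri(ray("scene",S(*a)),ray("top",T(*b))))
for n,s in [("fixed far-left bottom-ish (z14)",(73,258)),("tinbase near (z0)",(489,318))]: print(n,plane("scene",S(*s),14 if "z14" in n else 0))
print("fixed far left z14 top",plane("top",T(88,70),14), "near yellow",plane("top",T(52,288),14))
for n,p,z in [("tin",(304.8,277.2),72),("honey",(343,184),86),("white",(256.5,164),90),("purp1",(357,236),72),("purp2",(380,279),72),("blue",(401,243),72),("mill",(152,126),170),("match",(260,133),20),("burnerFR",(358,278),20),("burnerFL",(200,280),20),("hobedge L near",(118,350),0),("hob R near",(438,350),0),("hob R far",(428,97),0),("hobLfar",(133,97),0)]:
    print(n,plane("top",p,z)[:2])
E
```

```text
farfree [ 629.4 -106.8   91.4] 5.095341968635677
farhinge [ 613.8 -224.9   21.7] 6.34706469885686
nearhinge [ 437.4 -200.9   25.9] 0.8667416197430741
nearfree [453.5 -82.5 100.8] 1.9673496192968782
tin top [ 471.8 -315.3   68.7] 2.9385511073113197
fixed far-left bottom-ish (z14) [625.5 -84.9  14. ]
tinbase near (z0) [ 450.8 -302.1    0. ]
fixed far left z14 top [633.  -84.3  14. ] near yellow [508.3 -66.9  14. ]
tin [ 472.8 -314. ]
honey [ 672.8 -398.5]
white [ 715.9 -210.7]
purp1 [ 560.9 -428.3]
purp2 [ 468.6 -474.8]
blue [ 545.6 -523.5]
mill [772.4  -2.4]
match [ 809.9 -217.2]
burnerFR [ 471.6 -438.1]
burnerFL [468.1 -84.4]
hobedge L near [315.6  95.6]
hob R near [ 311.6 -617.3]
hob R far [ 910.3 -628. ]
hobLfar [905.8  89.8]
```

The top view shows the tin's top at (305,277), inside the landing strip to the right of the spine. The honey jar (341,188), white jar (256,170) and mill (152,126) are all outside it. The leaf is raised about 0.55 rad, with cover origin near (526,-207) and yaw -7.8°. I'll pull the tin towards the robot with closed fingers.

```bash
python3 -m handwheel '[[0,2.9,-4,0,0,0,0],[0,5.8,-8,0,0,0,0],[0,8.7,-12,0,0,0,0],[0,11.6,-16,0,0,0,0],[0,14.5,-20,0,0,0,0]]'; python3 -m handwheel '[[0,2.9,-4,0,0,0,0],[0,5.8,-8,0,0,0,0],[0,8.7,-12,0,0,0,0],[0,11.6,-16,0,0,0,0],[0,14.5,-20,0,0,0,0]]';python3 -m handwheel '[[0,0.5,-5,0,0,0,0],[0,1,-10,0,0,0,0],[0,1.5,-15,0,0,0,0],[0,2,-20,0,0,0,0.07],[0,2.5,-24,0,0,0,0.147]]';python3 -c "
from workcell import env;s=env.read_state();print(s['qpos'],s['tool_rot'])"
```

```text
time: 0.6
tcp_pos: [333.4, 446.5, 291.9]
tool_rot: [0.99, -0.14, -0.0, 0.0]
contact_force: [1.5, 0.8, -0.3]
opening: 0.608
finger_force: 0.0
time: 1.1
tcp_pos: [478.3, 246.5, 292.2]
tool_rot: [0.99, -0.14, -0.0, -0.0]
contact_force: [0.8, 1.3, 0.0]
opening: 0.155
finger_force: 0.0
time: 1.6
tcp_pos: [502.1, 5.9, 292.1]
tool_rot: [0.998, -0.066, -0.0, -0.0]
contact_force: [1.1, 0.1, -0.1]
opening: 0.003
finger_force: 0.0
[ 4.03660827e-01  7.19275236e-02 -3.60409950e-01 -1.16476652e-04
 -1.13861507e+00  1.03472176e+00] [ 9.97807507e-01 -6.61828551e-02 -9.35871485e-05 -1.17855847e-05]
```

```bash
python3 -m handwheel '[[0,0.4,-4.8,0,0,0,0],[0,0.8,-9.6,0,0,0,0],[0,1.3,-14.4,0,0,0,0],[0,1.7,-19.2,0,0,0,0],[0,2.1,-24,0,0,0,0]]'; python3 -m handwheel '[[0,0.4,-4.8,0,0,0,0],[0,0.8,-8.8,0,0,0,0],[0,0.8,-8.8,-4,0,0,0],[0,0.8,-8.8,-8,0,0,0],[0,0.8,-8.8,-10,0,0,0]]';python3 - <<'E'
from h import *
import cv2
cv2.imwrite("pics/w1.png",imaging.get_image("scene")[:,:,::-1])
s=env.read_state();print(s['qpos'],s['tool_rot'],s['tcp_pos'])
E
```

```text
time: 2.1
tcp_pos: [523.4, -233.6, 292.0]
tool_rot: [0.998, -0.067, -0.0, -0.0]
contact_force: [1.3, 0.4, 0.3]
opening: 0.006
finger_force: 0.0
time: 2.6
tcp_pos: [529.7, -319.6, 188.0]
tool_rot: [0.998, -0.068, -0.002, -0.001]
contact_force: [0.4, -0.4, -0.3]
opening: 0.006
finger_force: 0.0
[-0.22776646  0.35529412 -0.25167951 -0.001922   -0.97238141  1.66297583] [ 0.9976564  -0.06828441 -0.00409859 -0.00146324] [ 528.82120361 -318.94996062  185.66448975]
```

View pics/w1.png

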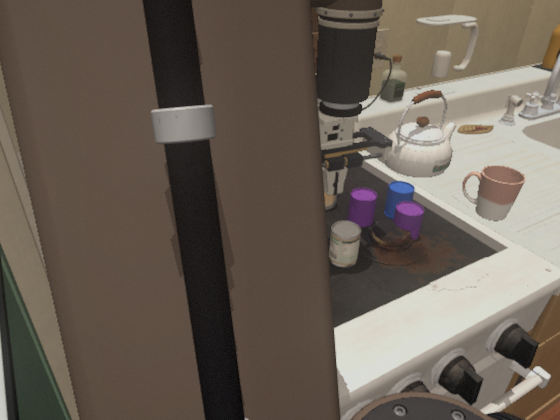

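The arm is above the spot behind the tin, which stands at about (345,243) in the picture. Next I'll lower the tool and pull slowly.

```bash
python3 -m handwheel '[[0,0,-0.1,-3.5,0,0,0],[0,0,-0.1,-7,0,0,0],[0,0,-0.1,-9,0,0,0],[0,0,-0.1,-10.2,0,0,0],[0,0,-0.1,-10.2,0,0,0]]'; python3 -m handwheel '[[0,-0.7,0.1,0,0,0,0],[0,-1.4,0.2,0,0,0,0],[0,-2,0.27,0,0,0,0],[0,-2.5,0.34,0,0,0,0],[0,-3,0.4,0,0,0,0]]';python3 -m handwheel '[[0,-0.6,0.08,0,0,0,0],[0,-1.2,0.16,0,0,0,0],[0,-1.8,0.24,0,0,0,0],[0,-2.4,0.32,0,0,0,0],[0,-2.4,0.32,0,0,0,0]]';python3 - <<'E'
from h import *
import cv2
cv2.imwrite("pics/w2.png",np.hstack([imaging.get_image(n)[130:390,170:][:,:390,::-1] for n in("scene","top")]))
E
```

```text
time: 3.15
tcp_pos: [531.2, -320.4, 89.0]
tool_rot: [0.998, -0.067, -0.001, -0.0]
contact_force: [0.0, -0.4, -0.1]
opening: 0.006
finger_force: 0.0
time: 3.65
tcp_pos: [502.0, -316.8, 91.2]
tool_rot: [0.998, -0.067, 0.001, 0.0]
contact_force: [2.7, -0.3, 1.2]
opening: 0.008
finger_force: 0.8
time: 4.15
tcp_pos: [476.4, -313.2, 89.9]
tool_rot: [0.998, -0.068, -0.001, -0.0]
contact_force: [0.4, 0.0, -0.5]
opening: 0.006
finger_force: 0.0
```

View pics/w2.png

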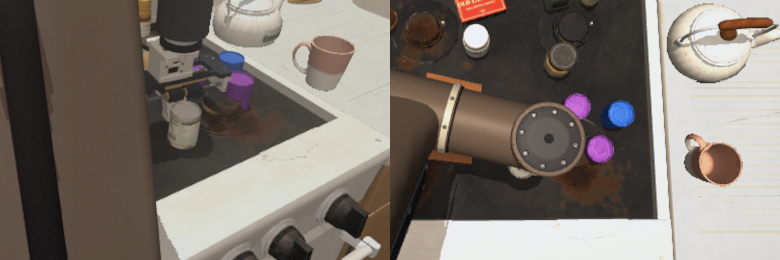

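```bash
python3 -m handwheel '[[0,-0.6,0.08,0,0,0,0],[0,-1.2,0.16,0,0,0,0],[0,-1.8,0.24,0,0,0,0],[0,-2.4,0.32,0,0,0,0],[0,-3,0.4,0,0,0,0]]'; python3 -m handwheel '[[0,-0.6,0.08,0,0,0,0],[0,-1.2,0.16,0,0,0,0],[0,-1.8,0.24,0,0,0,0],[0,-2.4,0.32,0,0,0,0],[0,-3,0.4,0,0,0,0]]';python3 -m handwheel '[[0,-0.4,0.05,0,0,0,0],[0,-0.7,0.1,0,0,0,0],[0,-0.7,0.1,0,0,0,0],[0,1,-0.1,0,0,0,0],[0,3,-0.3,0,0,0,0]]'; python3 -m handwheel '[[0,0,0,4,0,0,0],[0,0,0,9,0,0,0],[0,1,4,14,0,0,0],[0,2,8,19,0,0,0],[0,3,13,19,0,0,0]]';python3 -m handwheel '[[0,1,5,0,0,0,0],[0,2,10,0,0,0,0],[0,3,15,0,0,0,0],[0,4,20,0,0,0,0],[0,5,25,0,0,0,0]]';python3 - <<'E'
from h import *
import cv2
cv2.imwrite("pics/w3.png",np.hstack([imaging.get_image(n)[130:390,170:][:,:390,::-1] for n in("scene","top")]))
print(env.read_state())
E
```

```text
time: 4.75
tcp_pos: [447.0, -309.3, 90.1]
tool_rot: [0.998, -0.067, -0.0, -0.0]
contact_force: [0.8, 0.2, -0.5]
opening: 0.004
finger_force: 0.4
time: 5.25
tcp_pos: [417.2, -305.4, 90.2]
tool_rot: [0.998, -0.067, 0.0, -0.0]
contact_force: [1.7, 0.1, -0.1]
opening: 0.007
finger_force: 0.4
time: 5.75
tcp_pos: [447.6, -308.5, 90.3]
tool_rot: [0.998, -0.068, -0.0, -0.0]
contact_force: [0.6, -0.6, 0.4]
opening: 0.006
finger_force: 0.0
time: 6.25
tcp_pos: [474.3, -200.4, 276.9]
tool_rot: [0.998, -0.068, 0.003, 0.0]
contact_force: [1.3, 0.5, -0.4]
opening: 0.003
finger_force: 0.0
time: 6.75
tcp_pos: [521.9, 47.0, 273.1]
tool_rot: [0.998, -0.067, 0.0, -0.0]
contact_force: [1.6, 0.0, -0.1]
opening: 0.003
finger_force: 0.0
{'time': 6.85, 'qpos': array([ 4.68238351e-01,  1.26564399e-01, -3.44459439e-01, -2.28061708e-05,
       -1.09924956e+00,  9.72681630e-01]), 'dq': array([-0.06661639, -0.01780732, -0.03397069,  0.0005006 , -0.01547026,
        0.07734458]), 'joint_efforts': array([  2.04043262, -37.57375002,  28.50154996,   6.48598462,
         0.23763221,  -1.03342719]), 'tcp_pos': array([523.11782821,  49.64029233, 272.76203858]), 'tool_rot': array([ 9.97891888e-01, -6.48977065e-02,  2.20010078e-04, -1.41645704e-04]), 'contact_force': array([-0.50846732, -1.16313147, -0.85555161]), 'torque': array([-0.11293491,  0.05272742,  0.02276734]), 'finger_force': 0.0, 'opening': 0.0054157763124056905}
```

View pics/w3.png

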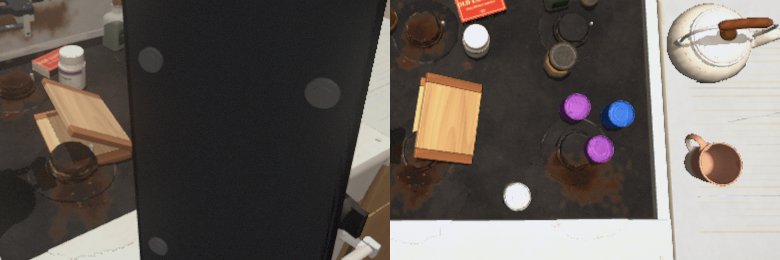

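```bash
python3 -m handwheel '[[0,0.6,0,0,0,0,-0.145],[0,1.2,0,0,0,0,-0.29],[0,1.8,0,0,0,0,-0.435],[0,2.4,0,0,0,0,-0.58],[0,3,0,0,0,0,-0.725]]'; python3 -m handwheel '[[0,0,0,0,0,0,-0.145],[0,0,0,0,0,0,-0.29],[0,0,0,0,0,0,-0.435],[0,0,0,0,0,0,-0.58],[0,0,0,0,0,0,-0.725]]';python3 -m handwheel '[[0,0,0,0,0,0,-0.12],[0,0,0,0,-0.144,0.02,-0.12],[0,0,0,0,-0.144,0.02,-0.12]]'
python3 - <<'E'
from h import *
from scipy.spatial.transform import Rotation as R
np.set_printoptions(precision=3,suppress=True)
s=env.read_state();print(R.from_quat(s['tool_rot']).as_matrix(),s['qpos'],s['tcp_pos'])
p=plane("top",(297,327),72);d=p[:2]-[526.4,-206.8];print("tin x',y'",d@[.991,-.135],d@[.135,.991])
E
```

```text
time: 7.35
tcp_pos: [552.1, 44.7, 272.6]
tool_rot: [0.908, -0.42, -0.0, 0.0]
contact_force: [0.5, 0.4, -0.1]
opening: 0.006
finger_force: 0.0
time: 7.85
tcp_pos: [551.9, 44.6, 272.6]
tool_rot: [-0.7, 0.714, 0.0, -0.0]
contact_force: [-0.3, 0.0, 0.2]
opening: 0.011
finger_force: 0.0
time: 8.15
tcp_pos: [552.1, 45.2, 272.1]
tool_rot: [-0.657, 0.75, -0.046, -0.06]
contact_force: [-0.2, -0.2, -0.4]
opening: -0.0
finger_force: 0.0
[[-0.13  -0.991 -0.03 ]
 [-0.98   0.133 -0.148]
 [ 0.15   0.011 -0.989]] [ 0.502  0.202 -0.312  0.126 -1.158 -0.691] [552.139  45.216 272.106]
tin x',y' -143.25169298440625 -109.88865765312434
```

```bash
python3 -m handwheel '[[0,0.2,0,-1,-0.143,0.0195,0],[0,0.4,0,-2,-0.286,0.039,0],[0,0.6,0,-3,-0.429,0.0585,0],[0,0.8,0,-4,-0.572,0.078,0],[0,0.8,0,-5,-0.715,0.0975,0]]'; python3 -m handwheel '[[0,0,0,-1,-0.143,0.0195,0],[0,0,0,-1,-0.143,0.0195,0],[0,0,0,-1,-0.143,0.0195,0]]'
python3 - <<'E'
from h import *
from scipy.spatial.transform import Rotation as R
np.set_printoptions(precision=3,suppress=True)
s=env.read_state();print(R.from_quat(s['tool_rot']).as_matrix(),s['qpos'],s['tcp_pos'])
E
```

```text
time: 8.65
tcp_pos: [560.4, 45.1, 222.8]
tool_rot: [-0.596, 0.684, -0.274, -0.32]
contact_force: [0.4, 0.3, -0.2]
opening: 0.004
finger_force: 0.0
time: 8.95
tcp_pos: [559.9, 44.9, 211.6]
tool_rot: [-0.575, 0.66, -0.314, -0.368]
contact_force: [0.5, -0.9, 0.6]
opening: 0.007
finger_force: 0.0
[[-0.067 -0.99  -0.125]
 [-0.528  0.142 -0.838]
 [ 0.847  0.01  -0.532]] [ 0.712  0.551 -0.453  0.588 -1.467 -1.199] [559.918  44.881 211.618]
```

```bash
python3 -m handwheel '[[0,-0.1,-1.4,-4.3,0,0,0],[0,-0.3,-2.9,-8.6,0,0,0],[0,-0.3,-2.9,-8.6,0,0,0]]'; python3 - <<'E'
from h import *
import cv2
cv2.imwrite("pics/w4.png",np.hstack([imaging.get_image(n)[90:390,150:][:,:400,::-1] for n in("scene","wrist")]))
s=env.read_state();print(s['tcp_pos'])
E
```

```text
time: 9.25
tcp_pos: [555.0, 13.0, 125.0]
tool_rot: [-0.574, 0.661, -0.313, -0.369]
contact_force: [-0.4, -0.4, 1.1]
opening: 0.008
finger_force: 0.0
[557.67694035  15.58447807 128.67949518]
```

View pics/w4.png

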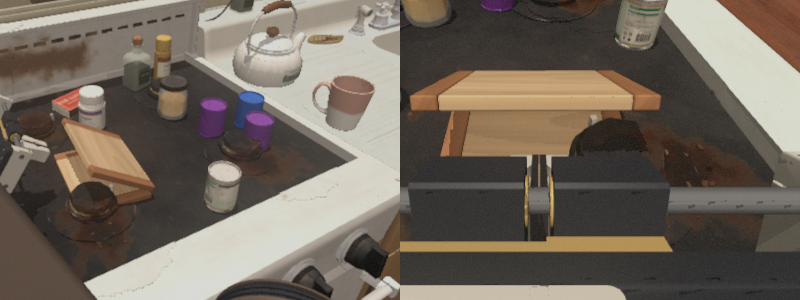

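```bash
python3 - <<'E'
from h import *
for s in [(241.7,285),(241.7,280)]:
    print(tri(ray("scene",s),ray("top",(200,280))),plane("scene",s,15))
E
```

```text
(array([466.88004499, -87.93224653,  32.87556413]), np.float64(3.997471891238471)) [483.65177194 -97.94399269  15.        ]
(array([467.04584494, -88.97735133,  43.66845548]), np.float64(2.896707152191062)) [ 495.71126077 -103.96841765   15.        ]
```

```bash
python3 -m handwheel '[[0,-0.2,-1.2,-0.8,0,0,0],[0,-0.4,-2.4,-1.5,0,0,0],[0,-0.6,-3.6,-2.3,0,0,0],[0,-0.8,-4.8,-3,0,0,0],[0,-0.8,-5.9,-3.7,0,0,0]]';python3 -m handwheel '[[0,0,0,0,0,0,0],[0,0,0,0,0,0,0]]'; python3 - <<'E'
from h import *
import cv2
cv2.imwrite("pics/w5.png",np.hstack([imaging.get_image(n)[90:390,150:][:,:400,::-1] for n in("scene","wrist")]))
s=env.read_state();print(s['tcp_pos'],s['contact_force'])
E
```

```text
time: 9.85
tcp_pos: [548.6, -44.4, 89.5]
tool_rot: [-0.574, 0.66, -0.315, -0.368]
contact_force: [0.3, 0.6, 0.1]
opening: 0.006
finger_force: 0.0
time: 10.05
tcp_pos: [549.1, -43.6, 89.7]
tool_rot: [-0.574, 0.66, -0.315, -0.368]
contact_force: [-0.3, 0.9, 0.3]
opening: 0.004
finger_force: 0.0
[549.52899803 -42.73684334  89.92740772] [ 0.09697055 -0.16143189  0.13757857]
```

View pics/w5.png

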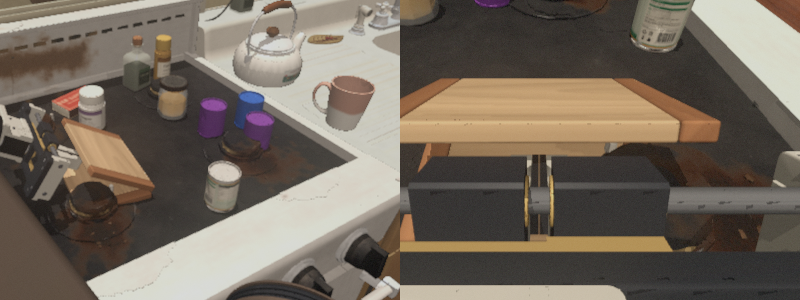

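Fingers are under the leaf, with its free edge at about row 130 in the wrist view and no contact force. Next I'll compute the arc.

```bash
python3 - <<'E'
import numpy as np
d=np.radians
P=[]
for f in range(0,61,4):
    f=min(f,58); c,s=np.cos(d(f)),np.sin(d(f)); P.append((165*c-75*s,14+165*s+75*c,f))
P=P[:-1]+[(165*np.cos(d(58))-75*np.sin(d(58)),14+165*np.sin(d(58))+75*np.cos(d(58)),58)] if P[-1][2]!=58 else P
print(P[-1])
for t in range(88,181,4):
    P.append((118*np.cos(d(t))+9.5,14+118*np.sin(d(t))+65.6,58))
i=0
while i<len(P)-1:
    a=P[i];rows=[]
    for b in P[i+1:i+6]:
        dy,dz,f=b[0]-a[0],b[1]-a[1],d(b[2]-a[2])
        rows.append([0]+[round(float(v),2) for v in(.135*dy/10,.991*dy/10,dz/10,.991*f,-.135*f,0)])
    print(rows,P[min(i+5,len(P)-1)]);i+=5
E
```

```text
(np.float64(23.83307138674686), np.float64(193.67188068330063), 58)
[[0, -0.08, -0.56, 1.13, 0.07, -0.01, 0.0], [0, -0.16, -1.19, 2.22, 0.14, -0.02, 0.0], [0, -0.26, -1.9, 3.27, 0.21, -0.03, 0.0], [0, -0.37, -2.68, 4.26, 0.28, -0.04, 0.0], [0, -0.48, -3.53, 5.19, 0.35, -0.05, 0.0]] (np.float64(129.39777168024975), np.float64(140.91027020767848), 20)
[[0, -0.12, -0.91, 0.87, 0.07, -0.01, 0.0], [0, -0.26, -1.88, 1.68, 0.14, -0.02, 0.0], [0, -0.39, -2.9, 2.41, 0.21, -0.03, 0.0], [0, -0.54, -3.96, 3.08, 0.28, -0.04, 0.0], [0, -0.69, -5.07, 3.66, 0.35, -0.05, 0.0]] (np.float64(78.18826238814091), np.float64(177.51328883220233), 40)
[[0, -0.16, -1.15, 0.51, 0.07, -0.01, 0.0], [0, -0.32, -2.33, 0.93, 0.14, -0.02, 0.0], [0, -0.48, -3.54, 1.27, 0.21, -0.03, 0.0], [0, -0.65, -4.77, 1.52, 0.28, -0.04, 0.0], [0, -0.73, -5.39, 1.62, 0.31, -0.04, 0.0]] (np.float64(23.83307138674686), np.float64(193.67188068330063), 58)
[[0, -0.14, -1.01, 0.39, 0.0, -0.0, 0.0], [0, -0.25, -1.83, 0.39, 0.0, -0.0, 0.0], [0, -0.36, -2.64, 0.33, 0.0, -0.0, 0.0], [0, -0.47, -3.45, 0.21, 0.0, -0.0, 0.0], [0, -0.58, -4.25
[... 451 characters left out ...]
0.0], [0, -0.26, -1.87, -1.59, 0.0, -0.0, 0.0], [0, -0.33, -2.42, -2.2, 0.0, -0.0, 0.0], [0, -0.4, -2.92, -2.85, 0.0, -0.0, 0.0]] (np.float64(-85.96400533624379), np.float64(148.95865977051184), 58)
[[0, -0.06, -0.46, -0.68, 0.0, -0.0, 0.0], [0, -0.12, -0.86, -1.4, 0.0, -0.0, 0.0], [0, -0.17, -1.22, -2.14, 0.0, -0.0, 0.0], [0, -0.21, -1.53, -2.9, 0.0, -0.0, 0.0], [0, -0.24, -1.78, -3.68, 0.0, -0.0, 0.0]] (np.float64(-103.92888012072163), np.float64(112.12520798640591), 58)
[[0, -0.03, -0.2, -0.8, 0.0, -0.0, 0.0], [0, -0.05, -0.34, -1.61, 0.0, -0.0, 0.0], [0, -0.06, -0.42, -2.43, 0.0, -0.0, 0.0], [0, -0.06, -0.45, -3.25, 0.0, -0.0, 0.0]] (np.float64(-108.5), np.float64(79.60000000000001), 58)
```

```bash
python3 -m handwheel '[[0,-0.08,-0.56,1.13,0.07,-0.01,0],[0,-0.16,-1.19,2.22,0.14,-0.02,0],[0,-0.26,-1.9,3.27,0.21,-0.03,0],[0,-0.37,-2.68,4.26,0.28,-0.04,0],[0,-0.48,-3.53,5.19,0.35,-0.05,0]]'; python3 -m handwheel '[[0,-0.12,-0.91,0.87,0.07,-0.01,0],[0,-0.26,-1.88,1.68,0.14,-0.02,0],[0,-0.39,-2.9,2.41,0.21,-0.03,0],[0,-0.54,-3.96,3.08,0.28,-0.04,0],[0,-0.69,-5.07,3.66,0.35,-0.05,0]]'; python3 -m handwheel '[[0,-0.16,-1.15,0.51,0.07,-0.01,0],[0,-0.32,-2.33,0.93,0.14,-0.02,0],[0,-0.48,-3.54,1.27,0.21,-0.03,0],[0,-0.65,-4.77,1.52,0.28,-0.04,0],[0,-0.73,-5.39,1.62,0.31,-0.04,0]]'
python3 - <<'E'
from h import *
import cv2
cv2.imwrite("pics/w6.png",np.hstack([imaging.get_image(n)[90:390,150:][:,:400,::-1] for n in("scene","wrist")]))
from scipy.spatial.transform import Rotation as R
s=env.read_state();print(s['tcp_pos'],R.from_quat(s['tool_rot']).as_matrix()[:,2],s['qpos'],s['contact_force'])
E
```

```text
time: 10.65
tcp_pos: [544.9, -77.6, 142.5]
tool_rot: [-0.622, 0.714, -0.209, -0.244]
contact_force: [-0.2, 2.6, -0.6]
opening: 0.01
finger_force: 0.9
time: 11.15
tcp_pos: [538.0, -128.5, 179.4]
tool_rot: [-0.65, 0.745, -0.097, -0.114]
contact_force: [-0.6, 2.0, -1.2]
opening: 0.006
finger_force: 0.8
time: 11.65
tcp_pos: [530.8, -183.3, 195.7]
tool_rot: [-0.657, 0.753, 0.006, 0.003]
contact_force: [0.6, 0.9, 1.1]
opening: 0.002
finger_force: 0.7
[ 530.64357427 -183.78234764  195.37171102] [-0.00477022  0.01058218 -0.99993263] [ 0.00883693  0.26094087 -0.36129794 -0.0130308  -0.9532744  -0.13878412] [ 0.30462081 -0.26496514  0.34740395]
```

```bash
python3 -m handwheel '[[0,-0.14,-1.01,0.3,0,0,0],[0,-0.25,-1.83,0.3,0,0,0],[0,-0.36,-2.64,0.2,0,0,0],[0,-0.47,-3.45,0.1,0,0,0],[0,-0.58,-4.25,0,0,0,0]]'; python3 -m handwheel '[[0,-0.11,-0.78,-0.23,0,0,0],[0,-0.21,-1.55,-0.51,0,0,0],[0,-0.31,-2.3,-0.84,0,0,0],[0,-0.41,-3.02,-1.23,0,0,0],[0,-0.51,-3.71,-1.67,0,0,0]]'; python3 -m handwheel '[[0,-0.09,-0.66,-0.48,0,0,0],[0,-0.18,-1.29,-1.01,0,0,0],[0,-0.26,-1.87,-1.59,0,0,0],[0,-0.33,-2.42,-2.2,0,0,0],[0,-0.4,-2.92,-2.85,0,0,0]]'
```

```text
time: 12.25
tcp_pos: [524.2, -225.9, 194.3]
tool_rot: [-0.658, 0.753, 0.006, 0.001]
contact_force: [-0.0, 0.8, -0.0]
opening: 0.008
finger_force: 0.6
time: 12.75
tcp_pos: [519.1, -263.3, 177.5]
tool_rot: [-0.657, 0.754, 0.006, 0.001]
contact_force: [-0.2, 1.1, 1.3]
opening: 0.007
finger_force: 0.4
time: 13.25
tcp_pos: [515.1, -292.3, 148.8]
tool_rot: [-0.657, 0.754, 0.006, 0.001]
contact_force: [-0.9, -0.4, 0.5]
opening: 0.006
finger_force: 0.3
```

```bash
python3 -m handwheel '[[0,-0.06,-0.46,-0.68,0,0,0],[0,-0.12,-0.86,-1.4,0,0,0],[0,-0.17,-1.22,-2.14,0,0,0],[0,-0.21,-1.53,-2.9,0,0,0],[0,-0.24,-1.78,-3.68,0,0,0]]'; python3 -m handwheel '[[0,-0.03,-0.1,-0.6,0,0,0],[0,-0.05,-0.2,-1.1,0,0,0],[0,-0.06,-0.3,-1.6,0,0,0],[0,-0.06,-0.3,-2.1,0,0,0],[0,-0.06,-0.3,-2.5,0,0,0]]'; python3 -m handwheel '[[0,0,0,-0.2,0,0,0],[0,0,0,-0.4,0,0,0],[0,0,0,-0.55,0,0,0],[0,0,0,-0.7,0,0,0],[0,0,0,-0.7,0,0,0]]'; python3 - <<'E'
from workcell import env
s=env.read_state();print(s['tcp_pos'],s['contact_force'])
E
```

```text
time: 13.75
tcp_pos: [512.7, -309.8, 111.9]
tool_rot: [-0.657, 0.753, 0.006, 0.001]
contact_force: [-0.1, -0.4, 0.5]
opening: 0.002
finger_force: 0.2
time: 14.25
tcp_pos: [512.2, -312.6, 87.2]
tool_rot: [-0.657, 0.753, 0.006, 0.001]
contact_force: [0.1, -0.5, 0.6]
opening: 0.005
finger_force: 0.2
time: 14.75
tcp_pos: [512.2, -312.6, 80.5]
tool_rot: [-0.657, 0.753, 0.006, 0.001]
contact_force: [0.1, 0.4, -0.2]
opening: 0.009
finger_force: 0.0
[ 512.21271718 -312.56650464   80.48018783] [ 0.13679517  0.41312088 -0.18895433]
```

```bash
python3 -m handwheel '[[0,0,0,-0.1,0,0,0],[0,0,0,-0.1,0,0,0],[0,0,0,-0.2,0,0,0],[0,0,0,-0.2,0,0,0]]'; python3 -m handwheel '[[0,0,0,-0.1,0,0,0],[0,0,0,-0.1,0,0,0]]';
```

```text
time: 15.15
tcp_pos: [512.4, -312.6, 79.8]
tool_rot: [-0.658, 0.753, 0.005, 0.001]
contact_force: [-3.6, 2.3, 11.0]
opening: 0.003
finger_force: 5.9
time: 15.35
tcp_pos: [512.4, -312.6, 79.7]
tool_rot: [-0.658, 0.753, 0.005, 0.001]
contact_force: [-5.9, 4.2, 19.8]
opening: 0.005
finger_force: 9.8
```

The leaf has bottomed out at z≈14 mm under 20 N, so it is flat. I'll lift off and check.

```bash
python3 -m handwheel '[[0,0,0,1,0,0,0],[0,0,0,4,0,0,0],[0,0,0,8,0,0,0],[0,0,0,12,0,0,0],[0,0,0,17,0,0,0]]'; python3 -m handwheel '[[0,0,5,1,0,0,0],[0,0,10,2,0,0,0],[0,0,15,2,0,0,0],[0,0,20,2,0,0,0],[0,0,25,2,0,0,0]]'; python3 -m handwheel '[[0,0,5,0,0,0,0],[0,0,10,0,0,0,0],[0,0,15,0,0,0,0],[0,0,15,0,0,0,0],[0,0,15,0,0,0,0]]';python3 - <<'E'
from h import *
import cv2
cv2.imwrite("pics/w7.png",np.hstack([imaging.get_image(n)[90:390,:][:,100:490,::-1] for n in("scene","top")]))
s=env.read_state();print(s['tcp_pos'],s['contact_force'],s['time'])
E
```

```text
time: 15.85
tcp_pos: [511.4, -312.3, 248.1]
tool_rot: [-0.657, 0.754, 0.007, 0.0]
contact_force: [1.4, -1.3, -0.2]
opening: 0.005
finger_force: 0.0
time: 16.35
tcp_pos: [511.8, -62.7, 268.0]
tool_rot: [-0.657, 0.754, 0.006, 0.001]
contact_force: [1.4, 1.0, 0.5]
opening: 0.005
finger_force: 0.0
time: 16.85
tcp_pos: [512.0, 86.7, 267.6]
tool_rot: [-0.659, 0.753, 0.006, 0.001]
contact_force: [-0.7, -0.8, -0.2]
opening: 0.005
finger_force: 0.0
[512.03131661  84.93555358 267.52532928] [0.49819667 0.42806917 0.27420413] 16.95
```

View pics/w7.png

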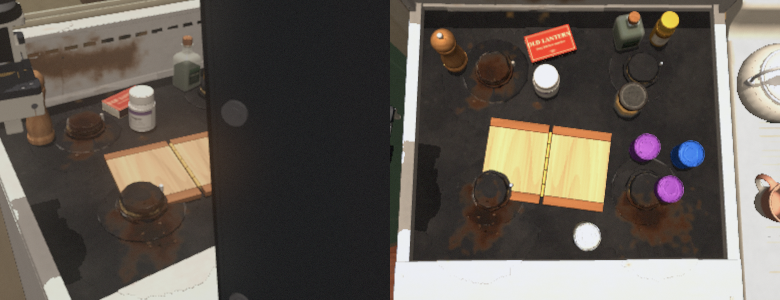

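The leaf lies flat, from (548,165) at the spine to (608,165). The tin stands clear at (587,237), and everything else is where it was.

```bash
python3 -c "
from workcell import env;print(env.job_done())"
```

```text
the job is handed in; nothing more can be done
None
```

The job is handed in at about 17 s: the tin was slid clear of the cover and stands upright on the hob, the leaf was pushed over and pressed flat without slamming, and nothing else was moved.

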